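Fit the oblong forming plate to the bench former

ROBOT

A 6-joint arm with a two-finger parallel gripper is mounted at the origin on the work surface. World frame = base frame: x ahead of the robot, y to its left, z up, the work surface at z = 0. Lengths are in mm, angles in rad, forces in N, time in s.
With the tool pointing down it reaches from about 275 to 775 mm from the base axis. Payload 14.6 kg.
Tool frame: the origin (TCP) lies on the centre line of the jaws, within the pads' length; the fingertips stand 17 mm ahead of it and the grasp point (between the pads) lies 2 mm behind it (ctrl.tip_reach is the distance from the TCP to the fingertips, in mm); z points along the fingers, y is the line along which they close (so a half turn about z gives the same grasp; the last joint's range is limited). The gripper opens to 85 mm and grips with 20 to 120 N. Pads are 22 mm wide; open, the fingers measure 114 mm over their backs; the gripper's body (76 mm by 85 mm) begins 54 mm behind the grasp point. The pads swing forward as they close: fully open they stand 13 mm farther back than shut.
Start: joints at [1.119, 0.263, -0.048, 1.259, 0, 1.415], TCP at [153.547, 502.047, 248.278] pointing down, gripper open.
Joint ranges: [-2.65, 2.65], [-0.89, 1.7], [-1.18, 1.37], [-2.13, 2.11], [-1.35, 1.29], [-3.14, 3.14]. Speed limits (rad/s): [1.89, 1.89, 2.57, 2.79, 3.14, 3.14].

INTERFACE

Orientations are given as a unit quaternion [w, x, y, z].
In Python, from station import ctrl, optics gives the robot as it stands. The module is installed in compiled form; this text tells all that it offers.
- The arm moves only by the shell command python3 -m pendant 'ROWS' [FORCE]. ROWS is JSON, a list of rows, each a list of 7 numbers: the shift along the world's x, y, z in m, then the turn, a rotation vector about the world's x, y, z in rad, then the finger opening in m, from 0 to 0.0854. In form: [[dx, dy, dz, rx, ry, rz, fingers], ...]. A call has 1 to 20 rows; each row shifts and turns the commanded pose from where the row before left it; what a row does not reach is not made up. A row lasts 1/8 s, in which the tool goes at most 62.5 mm and 10.7 degrees, less where a joint would pass 70% of its speed; a pose out of reach is approached as far as the arm can. A call with a gripper value outside its range is refused whole. The fingers move at their own pace and stop on an object; FORCE is the grip in N (left out, the last holds). Time passes only in rows, so rows that do not move let the fingers close. It gives the time, the measured TCP pose, the force, the opening and the grip force at its end, in the units of the state.
- ctrl.sense(): the state, without advancing time (a new reading comes with each control period).
- optics.get_image(name): name is "scene" or "top" or "wrist"; returns a dict with "color" (420x560x3 uint8, red, green, blue), "depth" (420x560 float32, mm along the optical axis (not along the pixel's ray), 0 where there is no reading), "intrinsics" (3x3 intrinsics, pixels), "eye" and "rotation" of the camera in the world. Camera axes: x right, y down, z forward; pixel columns grow to the right and rows downward; lengths in mm; the calibration is good to about 2 mm. A picture is of the moment at which its call begins.
- ctrl.hand_in(): hands the job in; it is judged then, once.
Trained networks look in the newest picture that a camera, given by its name, has taken for a name from the list of things; names that differ only in an ending like _2 or _b are one class to them, and where a whole thing is asked for, a point or a joint stands for the part that bears it (a point fixed in the world has none). Each returns a list of dicts, best first, with "conf" (0 to 1); they miss things now and then, are a little off and sometimes report something else, mostly with a low value. They report only what shows in the picture. A call takes as long as a camera call. They do not tell look-alikes from the thing itself.
- optics.recognise(camera, target): "uv" ([column, row] in pixels, amid what is visible of it).
The state is a dict: "t": time; "joints": joint angles; "qd": joint speeds; "tau": joint torques, N m; "eef_pos": TCP position; "orientation": TCP orientation; "force": force on the tool from outside, world axes, zero at the start; "moment": the same for the moment, N m; "width": finger opening in mm; "grip_force": force on a finger pad.
Only numpy, scipy, OpenCV 4.12 (cv2) and the standard library are available. Lean on these libraries where they do the work, as an engineer would, in place of code of your own. Each camera call takes 0.05 s, during which the arm holds its last target. There are 200 camera calls.

TASK

Get the bench former ready for croquettes: draw back its locking slide, lay the forming plate with the oblong pockets in the bed's opening (lower it in, do not drop it) and press it down until it sits flush and level all round. Then push the slide fully home over the plate's end to lock it in, and leave the other plate and everything else on the table where they are.

Things in the scene. Friction and masses are not known exactly. Their poses are not given: they have to be found in the camera images.
- plate_mid (a point): Forming plate with four OBLONG pockets (dark, 56 by 22 mm), white plastic, 0.3 kg: slab 100 (x) by 140 (y) by 12 mm with an upright rib handle along its middle, 14 mm thick (x), 70 long (y), 30 above the slab. This point is its centre, 21 mm above its underside (slab top 9 mm below it, handle top 21 mm above it). z up. Starts flat, rib pointing roughly away from the robot. Fits either way round.
- seat (a point): Centre of the floor of the bed's opening, 38 mm above the table. The opening is 110 (x) by 150 (y) by 12 mm deep, so a seated plate is flush with the bed's top, with 5 mm play all round, its rib along this y and its centre 21 mm above this point. Four rubber studs in the floor hold a plate that is merely laid in 4 to 7 mm proud and uneven. z up.
- bed: The bench former's bed, fixed: aluminium slab 150 mm wide (x), top 50 mm above the table. Origin on the table under the opening's centre, axes as the opening's; it runs from y = +95 to y = -205 mm. The opening's four studs lie at x = +-36, y = +-54 mm; each gives way at about 4 N, sinks flush with the opening's floor and stays down.
- slide (a joint): Locking slide of the bed, in m: 0 = home, its tongue 28 mm over the -y end of the opening; 0.06 = fully back, towards the bed's -y (from 0.03 the opening is clear). Starts within 7 mm of home. About 2.5 N of friction; stays where it is left. The tongue, 90 mm wide and 8 thick, runs 2.5 mm above the bed's top: it passes over a seated plate but jams against a proud one.
- slide_lug (a point): Centre of the slide's upright lug: dark steel, 50 mm (x) by 16 mm thick (y, the sliding direction) by 32 mm tall, standing on the tongue (tongue top 16 mm below this point). This point lies 107 mm to the -y side of the opening's centre when the slide is home, and 38.5 mm above the opening's floor. Axes as the bed's.
- round_plate: The other forming plate: same size and handle, but with six ROUND pockets (dark, 33 mm) (loose). Not wanted; leave it lying. Origin at the centre of its underside, y along its rib.
- mug: Bystander (loose): white mug, 80 mm wide, 90 mm tall. Origin at the centre of its underside.
- bowl: Bystander (loose): steel bowl, 150 mm wide, 60 mm tall. Origin at the centre of its underside.
- spatula: Bystander (loose): steel spatula lying flat, beyond the plates.
- bottle: Bystander (loose): bottle, 66 mm wide, 170 mm tall. Origin at the centre of its underside.
- jar: Bystander (loose): jar, 60 mm wide, 70 mm tall. Origin at the centre of its underside.
- cup: Bystander (loose): steel cup, 72 mm wide, 70 mm tall. Origin at the centre of its underside.
- plate: The plate with oblong pockets again: origin at the centre of its underside, same axes as its centre point.
There are look-alikes about, which are no part of the job. What is shaped like the plate but red is not meant.

How it is judged (in metres and radians):
On the way, in this order (a step that is already met when the one before it is completed fails the run):
1. the locking slide is drawn back at least 30 mm, clear of the opening (value of joint slide above 0.03 m), for 0.1 s.
2. the oblong-pocket plate sits in the opening, pressed down flush and level (horizontal distance between plate_mid and seat below 0.009 m and z of plate_mid in the frame of seat between 0.018 and 0.023 m and angle between the z axis of plate_mid and the z axis of seat, either way round below 0.018 rad), for 0.2 s.
3. the slide is home over the seated plate (all of step 2 and value of joint slide below 0.008 m and linear speed of plate below 0.02 m/s and velocity of joint slide between -0.01 and 0.01 m/s), for 0.2 s.
At the end, for the whole second after the job is handed in: The plate with the oblong pockets lies in the opening (centre within 9 mm), no more than 2 mm proud and within 1 degree (0.018 rad) of level with the bed, at rest, and the slide is within 8 mm of home (all of step 3); the robot touches nothing.
It fails at once if the plate with the round pockets is moved by more than 30 mm (distance of round_plate from where it was at the start of the episode above 0.03 m).
It fails at once if a bystander is moved by more than 30 mm (distance of any of mug, bowl, spatula, bottle, jar, cup from where it was at the start of the episode above 0.03 m).
It fails at once if the plate is dropped (faster than 0.6 m/s near the opening with the gripper off it) (horizontal distance between plate_mid and seat below 0.06 m and linear speed of plate above 0.6 m/s and contact force between the fingers and plate below 0.1 N).
It also fails if it takes over 72 s, if anything falls off the work surface, if the arm or the gripper's body presses on something with over 40 N, if the wrist force passes 120 N, or if a joint passes its speed limit or range.

## Working session

There is one attempt and no reset: what is moved stays moved. The work goes in short steps, Python scripts to look and compute and a shell command to move; the robot and the scene stay as the last step left them, time stands still between calls to the robot, and variables do not carry over. Pictures are saved under pics/ and viewed, at most 10 in all, crops included, and the job is handed in when it is done.

```bash
mkdir -p pics
cat > h.py <<'E'
import numpy as np, cv2
from station import ctrl, optics
def cap(name, fn=None):
    im=optics.get_image(name)
    if fn: cv2.imwrite('pics/'+fn, im['color'][:,:,::-1])
    return im
def world(im,uv,d=None):
    u,v=uv; K=np.array(im['intrinsics']); 
    if d is None: d=im['depth'][int(round(v)),int(round(u))]
    return np.array(im['eye'])+np.array(im['rotation'])@(np.linalg.inv(K)@[u,v,1]*d)
def onz(im,uv,z):
    K=np.array(im['intrinsics']); r=np.array(im['rotation'])@(np.linalg.inv(K)@[uv[0],uv[1],1]); e=np.array(im['eye'])
    return e+r*(z-e[2])/r[2]
def cloud(im):
    K=np.array(im['intrinsics']); d=im['depth']; v,u=np.mgrid[:d.shape[0],:d.shape[1]]
    p=np.stack([(u-K[0,2])/K[0,0]*d,(v-K[1,2])/K[1,1]*d,d],-1)
    return p@np.array(im['rotation']).T+np.array(im['eye'])
E
python3 - <<'E'
from h import *
np.set_printoptions(precision=1,suppress=True)
for c in ['top','scene']:
    im=cap(c,c+'0.png'); print(c,im['eye'],im['rotation'])
    for t in ['plate_mid','slide_lug','round_plate','bed','slide','plate','mug','bowl','spatula','bottle','jar','cup']:
        for r in optics.recognise(c,t)[:3]:
            print(t,r['uv'],round(r['conf'],2),world(im,r['uv']))
E
```

```text
top [ 470.3   17.3 1150.5] [ 0.  -0.7  0.7 -0. ]Traceback (most recent call last):
  File "<stdin>", line 7, in <module>
  File "h.py", line 10, in world
    return np.array(im['eye'])+np.array(im['rotation'])@(np.linalg.inv(K)@[u,v,1]*d)
                               ~~~~~~~~~~~~~~~~~~~~~~~~^^~~~~~~~~~~~~~~~~~~~~~~~~~~~
ValueError: matmul: Input operand 1 has a mismatch in its core dimension 0, with gufunc signature (n?,k),(k,m?)->(n?,m?) (size 3 is different from 4)
```

View pics/top0.png

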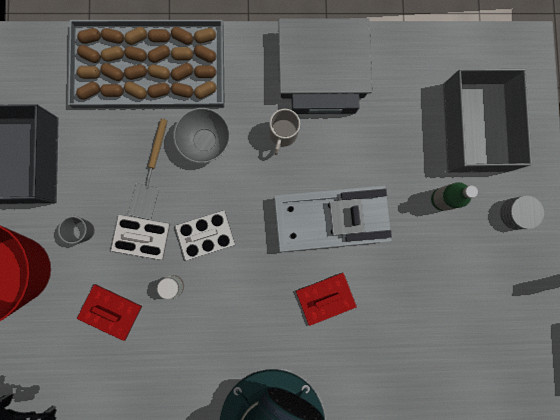

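```bash
python3 - <<'E'
s=open('h.py').read()
s=s.replace("    return im\n","    q=np.array(im['rotation'])\n    if q.shape==(4,): im['rotation']=Rotation.from_quat(np.roll(q,-1)).as_matrix()\n    return im\n",1).replace("import numpy","from scipy.spatial.transform import Rotation\nimport numpy",1)
open('h.py','w').write(s)
E
python3 - <<'E'
from h import *
np.set_printoptions(precision=1,suppress=True)
for c in ['top','scene']:
    im=cap(c,c+'1.png'); print(c,im['eye'],im['intrinsics'][0])
    for t in ['plate_mid','slide_lug','round_plate','bed','slide']:
        for r in optics.recognise(c,t)[:3]:
            print(t,r['uv'],round(r['conf'],2),world(im,r['uv']))
    if c=='top':
        P=cloud(im)
        # bed top region & plate rectangles by height
        for nm,(u0,v0,u1,v1),(z0,z1) in [('bedtop',(250,170,410,265),(44,54)),('floor',(280,170,330,265),(32,42)),('lug',(320,190,380,240),(78,100)),('slidetop',(320,180,400,250),(56,70)),('plateslab',(105,205,174,265),(7,20)),('rib',(105,205,174,265),(33,50)),('rrib',(175,205,240,265),(33,50))]:
            Q=P[v0:v1,u0:u1].reshape(-1,3); Q=Q[(Q[:,2]>z0)&(Q[:,2]<z1)]
            if len(Q)<4: print(nm,len(Q)); continue
            print(nm,len(Q),'z',np.median(Q[:,2]),cv2.minAreaRect(Q[:,:2].astype(np.float32)))
E
```

```text
top [ 470.3   17.3 1150.5] [415.3   0.  276.2]
plate_mid [109.9, 313.9] 0.89 [303.  414.2  43.7]
plate_mid [141.5, 237.4] 0.75 [499.5 335.1  41.1]
plate_mid [327.7, 300.3] 0.7 [ 323.8 -154.    40.4]
slide_lug [346.0, 215.4] 0.83 [ 547.1 -206.    60.7]
slide_lug [284.2, 131.1] 0.51 [792.2 -50.4   3.4]
round_plate [205.1, 235.9] 0.88 [500.3 167.7  43.3]
bed [332.6, 217.0] 0.55 [ 543.6 -170.5   59.4]
slide [347.5, 217.4] 0.71 [ 541.4 -208.9   65.3]
slide [141.5, 233.7] 0.4 [510.4 344.3   9.2]
bedtop 2433 z 50.44741465447373 ((542.4237060546875, -172.89170837402344), (150.0715789794922, 300.65362548828125), 4.261030197143555)
floor 1716 z 38.43406283088461 ((537.4524536132812, -106.54688262939453), (110.31439971923828, 126.45741271972656), 4.022193431854248)
lug 137 z 92.01342006070422 ((546.2189331054688, -225.66949462890625), (49.27267074584961, 16.940277099609375), 5.714720726013184)
slidetop 1627 z 62.64520781596457 ((550.8810424804688, -242.30404663085938), (137.27935791015625, 153.5696563720703), 4.263156414031982)
plateslab 1771 z 12.14329866631465 ((520.22998046875, 344.0058898925781), (141.29454040527344, 136.88485717773438), 79.0330810546875)
rib 142 z 41.88545943917666 ((502.1749267578125, 347.0474853515625), (69.59170532226562, 13.806334495544434), 79.32933807373047)
rrib 144 z 42.18865328797824 ((504.07208251953125, 173.10604858398438), (14.081430435180664, 70.25216674804688), 16.505205154418945)
scene [1347.6  571.1  925.2] [427.9   0.  274.4]
plate_mid [385.0, 265.5] 0.75 [505.6 345.7  20.3]
plate_mid [277.8, 180.3] 0.71 [ 330.9 -144.3    8.8]
plate_mid [436.7, 238.5] 0.56 [314.3 427.9  18.1]
slide_lug [226.0, 192.1] 0.83 [ 538.2 -207.1   61.2]
round_plate [329.6, 242.9] 0.64 [512.2 171.   17.4]
bed [234.3, 202.6] 0.76 [ 545.8 -167.7   39.9]
bed [379.7, 223.9] 0.38 [1347.6  571.1  925.2]
slide [225.0, 193.7] 0.66 [ 547.7 -203.2   62.5]
slide [234.5, 203.9] 0.49 [ 551.2 -162.5   40.5]
```

View pics/scene1.png

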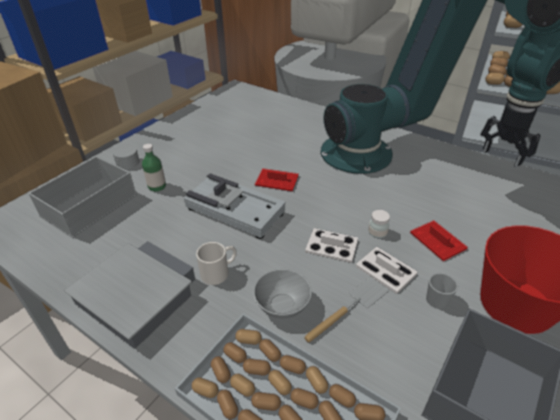

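```bash
python3 - <<'E'
from h import *
s=ctrl.sense(); q=s['orientation']; R=Rotation.from_quat(np.roll(q,-1)).as_matrix()
print(s['t'],ctrl.tip_reach,s['eef_pos'],q); print(R.round(2), 'tool y yaw deg',np.degrees(np.arctan2(R[1,1],R[0,1])))
E
python3 -m pendant '[[0.02,-0.04,0,0,0,0,0.06],[0.02,-0.04,0,0,0,0,0.06],[0.02,-0.04,0,0,0,0,0.06],[0.02,-0.04,0,0,0,0,0.06],[0.02,-0.04,0,0,0,0,0.06],[0.02,-0.04,0,0,0,0,0.06],[0.02,-0.04,0,0,0,0,0.06],[0.02,-0.04,0,0,0,0,0.06],[0.02,-0.04,0,0,0,0,0.06],[0.02,-0.04,0,0,0,0,0.06],[0.02,-0.04,0,0,0,0,0.06],[0.02,-0.04,0,0,0,0,0.06],[0.02,-0.04,0,0,0,0,0.06],[0.02,-0.04,0,0,0,0,0.06],[0.02,-0.04,0,0,0,0,0.06],[0.02,-0.04,0,0,0,0,0.06],[0.02,-0.04,0,0,0,0,0.06],[0.01,-0.02,0,0,0,0,0.06],[0,0,0,0,0,0,0.06],[0,0,0,0,0,0,0.06]]' 30
python3 - <<'E'
from h import *
s=ctrl.sense(); q=s['orientation']; R=Rotation.from_quat(np.roll(q,-1)).as_matrix()
print(s['t'],s['eef_pos'],s['joints'],s['force']); print('tool y yaw deg',np.degrees(np.arctan2(R[1,1],R[0,1])))
np.set_printoptions(precision=1,suppress=True)
im=cap('wrist','w1.png'); print(im['eye'])
for t in ['slide_lug','bed']:
    for r in optics.recognise('wrist',t)[:3]: print(t,r['uv'],round(r['conf'],2),world(im,r['uv']))
E
```

```text
0.7 17.0 [153.53091773 502.02921067 248.27721389] [ 1.94658620e-06  1.47834264e-01  9.89012149e-01 -1.94561477e-05]
[[-0.96  0.29 -0.  ]
 [ 0.29  0.96 -0.  ]
 [-0.   -0.   -1.  ]] tool y yaw deg 72.9971203937131
t: 3.2
eef_pos: [503.2, -197.3, 248.3]
orientation: [-0.0, 0.148, 0.989, 0.0]
force: [0.4, 0.2, 0.1]
width: 59.7
grip_force: 0.0
3.2 [ 503.18356434 -197.30793813  248.31538919] [-5.24561049e-01  2.90014848e-01 -9.66660923e-03  1.27144327e+00
  1.20370414e-04 -2.27942053e-01] [0.44720725 0.15790206 0.07494297]
tool y yaw deg 73.00498066306622
[ 432.3 -175.3  373.7]
slide_lug [284.4, 222.4] 0.72 [ 539.3 -206.    61.1]
bed [328.0, 199.1] 0.9 [ 535.1 -153.7   37.8]
```

View pics/w1.png

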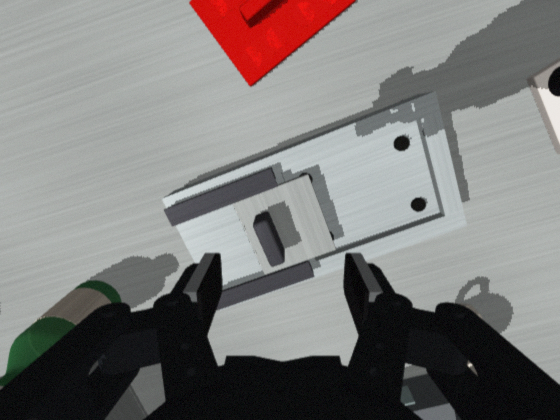

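```bash
cat > bed.py <<'E'
from h import *
np.set_printoptions(precision=1,suppress=True)
def rects(im,bands):
    P=cloud(im).reshape(-1,3)
    for nm,c,rad,(z0,z1) in bands:
        Q=P[(P[:,2]>z0)&(P[:,2]<z1)&(np.hypot(P[:,0]-c[0],P[:,1]-c[1])<rad)]
        print(nm,len(Q),'z',np.median(Q[:,2]) if len(Q) else None, cv2.minAreaRect(Q[:,:2].astype(np.float32)) if len(Q)>4 else None)
E
python3 - <<'E'
from bed import *
im=cap('wrist')
rects(im,[('lug',(546,-226),45,(85,100)),('tongue',(545,-210),38,(56,66)),('floor',(538,-118),95,(34,42)),('bedtop',(542,-173),180,(46,53)),('rails',(545,-240),100,(53,80))])
E
```

```text
lug 798 z 91.88919113099402 ((544.8079223632812, -224.23876953125), (49.76142120361328, 16.287839889526367), 4.701047897338867)
tongue 2775 z 60.23711788390182 ((544.0093383789062, -209.51100158691406), (75.65486145019531, 73.42784118652344), 60.733795166015625)
floor 11103 z 37.68798218847854 ((527.555419921875, -116.10408020019531), (131.1572265625, 150.7298126220703), 4.483299732208252)
bedtop 13558 z 49.65599543460087 ((541.6188354492188, -170.44161987304688), (150.84527587890625, 301.2923278808594), 4.280086040496826)
rails 9373 z 61.07030598639989 ((546.7866821289062, -240.93569946289062), (131.1411590576172, 153.30899047851562), 4.312098979949951)
```

```bash
python3 -m pendant '[[0.021,-0.0137,0,0,0,0.124,0.06],[0.021,-0.0137,0,0,0,0.124,0.06],[0,0,-0.03,0,0,0.124,0.06],[0,0,-0.04,0,0,0,0.06],[0,0,-0.04,0,0,0,0.06],[0,0,-0.03,0,0,0,0.06],[0,0,-0.015,0,0,0,0.06],[0,0,-0.008,0,0,0,0.06],[0,0,0,0,0,0,0.02],[0,0,0,0,0,0,0],[0,0,0,0,0,0,0],[0,0,0,0,0,0,0],[0,0,0,0,0,0,0]]' 30
```

```text
t: 5.03
eef_pos: [546.0, -225.6, 86.2]
orientation: [0.001, -0.038, 0.999, -0.0]
force: [-1.5, 1.0, 6.6]
width: 15.3
grip_force: 30.4
```

```bash
python3 -m pendant '[[0.0004,-0.005,0,0,0,0,0],[0.0008,-0.01,0,0,0,0,0],[0.0007,-0.01,0,0,0,0,0],[0.0008,-0.01,0,0,0,0,0],[0.0007,-0.01,0,0,0,0,0],[0.0004,-0.005,0,0,0,0,0],[0,0,0,0,0,0,0],[0,0,0,0,0,0,0.06],[0,0,0,0,0,0,0.06],[0,0,0,0,0,0,0.06],[0,0,0.02,0,0,0,0.06],[0,0,0.05,0,0,0,0.06],[0,0,0.05,0,0,0,0.06],[0,0,0.05,0,0,0,0.06]]'
python3 - <<'E'
from bed import *
im=cap('wrist')
rects(im,[('lug',(549,-275),45,(85,100)),('floor',(538,-118),95,(34,42)),('bedtop',(542,-173),180,(46,53))])
E
```

```text
t: 6.78
eef_pos: [549.1, -275.1, 257.0]
orientation: [0.0, -0.038, 0.999, -0.0]
force: [0.5, -0.6, -0.3]
width: 60.2
grip_force: 0.0
lug 825 z 91.91634910257221 ((548.8392944335938, -276.1925048828125), (49.312252044677734, 15.506529808044434), 4.625962257385254)
floor 12423 z 37.591659605693906 ((538.00439453125, -113.76834106445312), (109.31766510009766, 148.60861206054688), 4.320850372314453)
bedtop 12895 z 49.552105346145595 ((542.0017700195312, -170.26504516601562), (149.7467498779297, 301.1488952636719), 4.315852165222168)
```

```bash
python3 -m pendant '[[0.007,0.04,0,0,0,0,0.06],[0.007,0.04,0,0,0,0,0.06],[0.006,0.04,0,0,0,0,0.06],[0,0.037,0,0,0,0,0.06],[0,0,0,0,0,0,0.06],[0,0,0,0,0,0,0.06]]'
python3 - <<'E'
from bed import *
for c in ['wrist','top']:
    im=cap(c); print(c,im['eye'])
    rects(im,[('lug',(549,-275),45,(85,100)),('floor',(538,-118),95,(34,42)),('bedtop',(542,-173),180,(46,53))])
E
```

```text
t: 7.58
eef_pos: [569.4, -118.5, 255.2]
orientation: [-0.0, -0.038, 0.999, -0.0]
force: [-0.0, 0.3, -0.0]
width: 59.9
grip_force: 0.0
wrist [ 495.5 -123.5  380.7]
lug 1038 z 91.94202631381515 ((549.133544921875, -275.2661437988281), (49.42171096801758, 16.634204864501953), 4.440268039703369)
floor 13754 z 37.72851656004522 ((537.456298828125, -115.99624633789062), (110.64006042480469, 150.91615295410156), 4.246102333068848)
bedtop 13866 z 49.71257805741948 ((541.43310546875, -170.90110778808594), (149.26564025878906, 301.1502685546875), 4.312918186187744)
top [ 470.3   17.3 1150.5]
lug 0 z None None
floor 643 z 38.320706072120856 ((535.4199829101562, -77.3213119506836), (109.78321075439453, 67.34020233154297), 4.248179912567139)
bedtop 511 z 50.19804023569327 ((534.6682739257812, -70.58155822753906), (149.872802734375, 95.69896697998047), 4.1389899253845215)
```

```bash
python3 -m pendant '[[-0.006,0.042,0,0,0,0.119,0.06],[-0.006,0.042,0,0,0,0.119,0.06],[-0.006,0.042,0,0,0,0.119,0.06],[-0.006,0.042,0,0,0,0.119,0.06],[-0.006,0.042,0,0,0,0.119,0.06],[-0.006,0.042,0,0,0,0.119,0.06],[-0.006,0.042,0,0,0,0.119,0.06],[-0.006,0.042,0,0,0,0.119,0.06],[-0.006,0.042,0,0,0,0.119,0.06],[-0.006,0.042,0,0,0,0.119,0.06],[-0.006,0.042,0,0,0,0.119,0.06],[0,0,0,0,0,0,0.06],[0,0,0,0,0,0,0.06]]'
python3 - <<'E'
from bed import *
s=ctrl.sense(); R=Rotation.from_quat(np.roll(s['orientation'],-1)).as_matrix(); print('yaw',np.degrees(np.arctan2(R[1,1],R[0,1])))
im=cap('wrist','w2.png'); print(im['eye'])
for r in optics.recognise('wrist','plate_mid')[:3]: print(r['uv'],r['conf'],world(im,r['uv']))
rects(im,[('rib',(502,347),60,(32,50)),('slab',(502,347),95,(7,18))])
E
```

```text
t: 9.3
eef_pos: [503.8, 342.9, 255.1]
orientation: [-0.0, -0.638, 0.77, -0.0]
force: [-0.1, 0.7, 0.8]
width: 60.1
grip_force: 0.0
yaw 169.21798537778616
[489.4 271.3 380.5]
[452.4, 210.0] 0.87 [305.5 422.1  14.5]
[283.9, 176.4] 0.72 [500.2 336.8  42.2]
rib 786 z 41.40220289612637 ((501.1200866699219, 348.7716064453125), (69.0267333984375, 13.703720092773438), 79.04936981201172)
slab 8607 z 11.704911409866781 ((501.4610900878906, 349.2813720703125), (139.26780700683594, 100.35482788085938), 79.06570434570312)
```

View pics/w2.png

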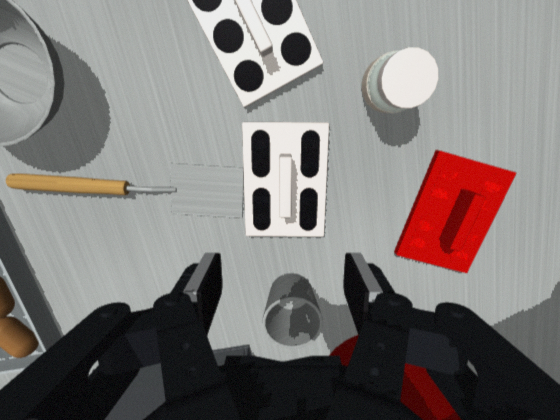

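```bash
python3 -m pendant '[[-0.0024,0.0056,-0.05,0,0,0,0.06],[0,0,-0.05,0,0,0,0.06],[0,0,-0.05,0,0,0,0.06],[0,0,-0.04,0,0,0,0.06],[0,0,-0.02,0,0,0,0.06],[0,0,-0.011,0,0,0,0.06],[0,0,0,0,0,0,0.03],[0,0,0,0,0,0,0],[0,0,0,0,0,0,0],[0,0,0,0,0,0,0],[0,0,0,0,0,0,0]]' 60
python3 -m pendant '[[0,0,0.01,0,0,0,0],[0,0,0.02,0,0,0,0],[0,0,0.03,0,0,0,0],[0,0,0.04,0,0,0,0],[0,0,0.04,0,0,0,0],[0,0,0.02,0,0,0,0],[0,0,0,0,0,0,0],[0,0,0,0,0,0,0]]'
python3 - <<'E'
from bed import *
s=ctrl.sense(); R=Rotation.from_quat(np.roll(s['orientation'],-1)).as_matrix(); print('yaw',np.degrees(np.arctan2(R[1,1],R[0,1])),R[:,2])
e=np.array(s['eef_pos']);print(e)
for c in ['top','wrist']:
    im=cap(c,c+'3.png')
    P=cloud(im).reshape(-1,3);Q=P[(np.hypot(*(P[:,:2]-e[:2]).T)<100)&(P[:,2]<e[2]-15)&(P[:,2]>e[2]-28)]
    print(c,len(Q))
    if len(Q)>50:
        print(cv2.minAreaRect(Q[:,:2].astype(np.float32)),np.median(Q,0),np.linalg.lstsq(np.c_[Q[:,:2]-Q[:,:2].mean(0),np.ones(len(Q))],Q[:,2],rcond=None)[0])
E
```

```text
t: 10.78
eef_pos: [501.6, 349.5, 35.4]
orientation: [0.001, -0.638, 0.77, -0.0]
force: [-0.5, -0.8, 6.2]
width: 13.0
grip_force: 59.9
t: 11.78
eef_pos: [500.6, 349.1, 193.5]
orientation: [-0.001, -0.638, 0.77, 0.0]
force: [-0.6, 0.6, -2.2]
width: 12.7
grip_force: 58.8
yaw 169.3122521093543 [-0. -0. -1.]
[500.6 349.1 193.5]
top 1314
((500.4072265625, 346.9075927734375), (139.20724487304688, 99.86331939697266), 79.07990264892578) [494.4 313.  170.5] [ -0.    0.  170.4]
wrist 29296
((499.43048095703125, 347.4245300292969), (135.89816284179688, 100.27383422851562), 79.18645477294922) [491.5 313.6 169.6] [ -0.   -0.  169.6]
```

View pics/wrist3.png

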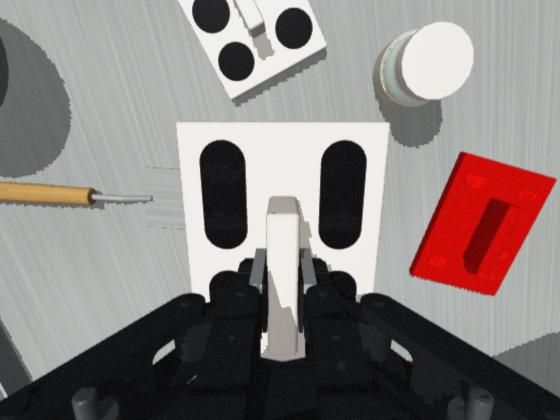

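```bash
python3 -m pendant '[[0.001,-0.015,0,0,0,0.009,0],[0.003,-0.035,0,0,0,0.02,0],[0.003,-0.035,0,0,0,0.02,0],[0.003,-0.035,0,0,0,0.02,0],[0.003,-0.035,0,0,0,0.02,0],[0.003,-0.035,0,0,0,0.02,0],[0.003,-0.035,0,0,0,0.02,0],[0.003,-0.035,0,0,0,0.02,0],[0.003,-0.035,0,0,0,0.02,0],[0.003,-0.035,0,0,0,0.02,0],[0.003,-0.035,0,0,0,0.02,0],[0.003,-0.035,0,0,0,0.02,0],[0.003,-0.035,0,0,0,0.02,0],[0.002,-0.0295,0,0,0,0.012,0],[0,0,-0.03,0,0,0,0],[0,0,-0.03,0,0,0,0],[0,0,0,0,0,0,0],[0,0,0,0,0,0,0],[0,0,0,0,0,0,0]]'
python3 - <<'E'
from bed import *
s=ctrl.sense(); R=Rotation.from_quat(np.roll(s['orientation'],-1)).as_matrix(); print('yaw',np.degrees(np.arctan2(R[1,1],R[0,1])),R[:,2])
e=np.array(s['eef_pos']);print(e)
for c in ['top','wrist']:
    im=cap(c,c+'4.png')
    P=cloud(im).reshape(-1,3);Q=P[(np.hypot(*(P[:,:2]-e[:2]).T)<100)&(P[:,2]<e[2]-17)&(P[:,2]>e[2]-28)]
    print(c,len(Q))
    if len(Q)>50: print('slab',cv2.minAreaRect(Q[:,:2].astype(np.float32)),np.median(Q,0))
    rects(im,[('bedtop',(542,-173),180,(46,53))])
E
```

```text
t: 14.25
eef_pos: [540.5, -115.5, 135.4]
orientation: [-0.0, 0.733, -0.68, 0.001]
force: [0.2, -0.3, -1.9]
width: 12.4
grip_force: 58.8
yaw -175.73141370595826 [ 0. -0. -1.]
[ 540.5 -115.5  135.4]
top 582
slab ((536.89453125, -69.45140075683594), (50.7281379699707, 100.81705474853516), 89.31709289550781) [546.7 -65.  112.3]
bedtop 577 z 50.19163382258648 ((534.5752563476562, -68.01370239257812), (150.14097595214844, 90.51348876953125), 4.058936595916748)
wrist 29263
slab ((539.9154052734375, -117.21759033203125), (100.52278900146484, 135.47201538085938), 4.2554240226745605) [ 543.1 -151.6  111.7]
bedtop 12433 z 49.753022296982266 ((540.5326538085938, -154.4771270751953), (150.9105682373047, 196.77500915527344), 4.256369113922119)
```

View pics/wrist4.png

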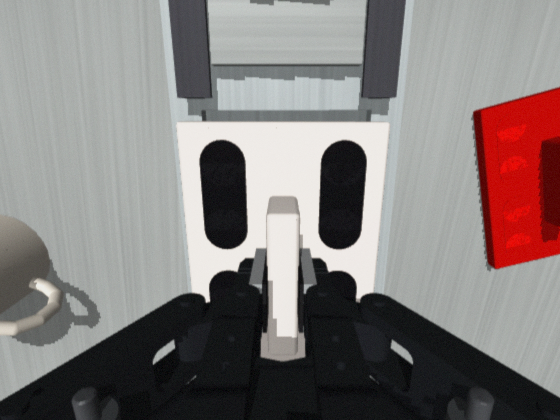

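```bash
python3 -m pendant '[[-0.0025,-0.0005,-0.015,0,0,0,0],[0,0,-0.015,0,0,0,0],[0,0,-0.01,0,0,0,0],[0,0,-0.005,0,0,0,0],[0,0,-0.003,0,0,0,0],[0,0,-0.003,0,0,0,0],[0,0,-0.003,0,0,0,0],[0,0,-0.002,0,0,0,0],[0,0,0,0,0,0,0],[0,0,0,0,0,0,0]]' 80
```

```text
t: 15.6
eef_pos: [537.5, -115.7, 78.3]
orientation: [-0.0, 0.733, -0.68, -0.0]
force: [-0.4, -0.2, -1.5]
width: 12.0
grip_force: 83.2
```

```bash
python3 -m pendant '[[0,0,-0.001,0,0,0,0],[0,0,-0.001,0,0,0,0],[0,0,-0.001,0,0,0,0],[0,0,-0.001,0,0,0,0],[0,0,0,0,0,0,0]]'; python3 -m pendant '[[0,0,-0.001,0,0,0,0],[0,0,-0.001,0,0,0,0],[0,0,0,0,0,0,0],[0,0,0,0,0,0,0]]'
```

```text
t: 16.23
eef_pos: [537.5, -115.8, 75.0]
orientation: [-0.0, 0.733, -0.68, 0.0]
force: [-3.3, 1.0, 10.1]
width: 12.0
grip_force: 85.0
t: 16.73
eef_pos: [537.5, -115.8, 73.5]
orientation: [-0.0, 0.733, -0.68, 0.001]
force: [-5.7, 1.3, 19.0]
width: 12.5
grip_force: 86.0
```

```bash
python3 -m pendant '[[0,0,-0.001,0,0,0,0],[0,0,-0.001,0,0,0,0],[0,0,0,0,0,0,0],[0,0,0,0,0,0,0]]'; python3 -m pendant '[[0,0,-0.001,0,0,0,0],[0,0,-0.001,0,0,0,0],[0,0,0,0,0,0,0],[0,0,0,0,0,0,0]]'
```

```text
t: 17.23
eef_pos: [537.5, -115.8, 73.4]
orientation: [-0.0, 0.733, -0.68, 0.001]
force: [-18.1, 4.2, 52.9]
width: 12.3
grip_force: 91.1
t: 17.73
eef_pos: [537.6, -115.8, 73.4]
orientation: [-0.001, 0.733, -0.68, 0.002]
force: [-27.9, 9.0, 87.8]
width: 12.5
grip_force: 96.0
```

```bash
python3 -m pendant '[[0,0,0.002,0,0,0,0],[0,0,0.002,0,0,0,0],[0,0,0.0005,0,0,0,0],[0,0,0,0,0,0,0],[0,0,0,0,0,0,0.03],[0,0,0,0,0,0,0.05],[0,0,0,0,0,0,0.05],[0,0,0.03,0,0,0,0.05],[0,0,0.05,0,0,0,0.05],[0,0,0.05,0,0,0,0.05],[0.055,0,0.05,0,0,0,0.05],[0,0.06,0,0,0,0,0.05],[0,0,0,0,0,0,0.05],[0,0,0,0,0,0,0.05]]'
python3 - <<'E'
from bed import *
for c in ['top','wrist']:
    im=cap(c,c+'5.png'); P=cloud(im).reshape(-1,3)
    d=(P[:,:2]-[537.7,-116.2]); a=np.radians(4.27); x=d@[np.cos(a),np.sin(a)]; y=d@[-np.sin(a),np.cos(a)]
    m=(abs(x)<46)&(abs(y)<66)&(P[:,2]>40)&(P[:,2]<60); Q=P[m]
    print(c,m.sum(),'slab z plane dx dy z',np.round(np.linalg.lstsq(np.c_[x[m],y[m],np.ones(m.sum())],Q[:,2],rcond=None)[0],4))
    for X in (-1,1):
        for Y in (-1,1):
            k=m&(x*X>36)&(y*Y>50); print(X,Y,k.sum(),np.median(P[k,2]) if k.sum() else 0)
    k=(abs(x)>63)&(abs(x)<72)&(abs(y)<80)&(P[:,2]>40)&(P[:,2]<60); print('bed',np.median(P[k,2]))
    rects(im,[('rib',(538,-116),60,(72,90))])
E
```

```text
t: 19.48
eef_pos: [583.5, -55.8, 244.5]
orientation: [0.0, 0.733, -0.68, -0.0]
force: [0.0, 0.1, -0.5]
width: 49.7
grip_force: 0.0
top 0 slab z plane dx dy z [0. 0. 0.]
-1 -1 0 0
-1 1 0 0
1 -1 0 0
1 1 0 0
bed nan
rib 0 z None None
wrist 11195 slab z plane dx dy z [-0.  -0.  49.9]
-1 -1 191 49.89398789802112
-1 1 141 49.763377228218985
1 -1 198 49.89090988461459
1 1 151 49.7202775790646
bed 49.72160501854535
rib 1257 z 79.50711009994785 ((536.9132080078125, -115.63987731933594), (14.355813980102539, 68.4085693359375), 4.124074459075928)
  return _methods._mean(a, axis=axis, dtype=dtype,
  ret = ret.dtype.type(ret / rcount)
```

View pics/wrist5.png

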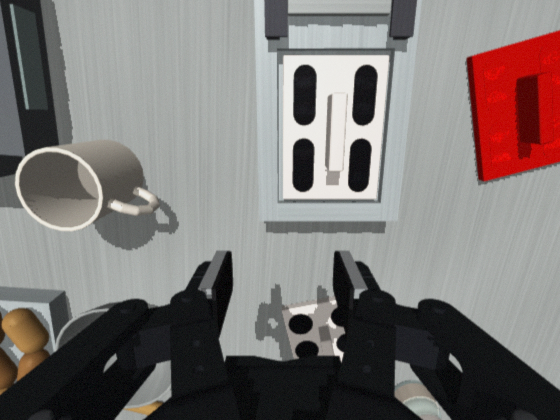

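```bash
python3 -m pendant '[[-0.003,-0.017,0,0,0,-0.121,0.06],[-0.003,-0.017,0,0,0,-0.121,0.06],[-0.003,-0.017,0,0,0,-0.121,0.06],[-0.003,-0.017,0,0,0,-0.121,0.06],[-0.003,-0.017,0,0,0,-0.121,0.06],[-0.003,-0.017,0,0,0,-0.121,0.06],[-0.003,-0.017,0,0,0,-0.121,0.06],[-0.003,-0.017,0,0,0,-0.121,0.06],[-0.003,-0.017,0,0,0,-0.121,0.06],[-0.003,-0.017,0,0,0,-0.121,0.06],[-0.003,-0.017,0,0,0,-0.121,0.06],[-0.002,-0.017,0,0,0,-0.121,0.06],[0,-0.0155,0,0,0,-0.119,0.06],[0,0,0,0,0,0,0.06],[0,0,0,0,0,0,0.06]]' 30
python3 - <<'E'
from bed import *
s=ctrl.sense(); R=Rotation.from_quat(np.roll(s['orientation'],-1)).as_matrix(); print('yaw',np.degrees(np.arctan2(R[1,1],R[0,1])))
im=cap('wrist'); rects(im,[('lug',(549,-275),45,(85,100))])
E
```

```text
t: 21.45
eef_pos: [548.4, -275.2, 244.7]
orientation: [-0.0, -0.038, 0.999, 0.0]
force: [-0.2, 0.3, 0.9]
width: 60.0
grip_force: 0.0
yaw 94.36815195358142
lug 884 z 91.94200170966428 ((548.8770141601562, -276.2472839355469), (49.492515563964844, 15.231996536254883), 4.613007068634033)
```

```bash
python3 -m pendant '[[0,0,-0.05,0,0,0,0.06],[0,0,-0.05,0,0,0,0.06],[0,0,-0.035,0,0,0,0.06],[0,0,-0.015,0,0,0,0.06],[0,0,-0.008,0,0,0,0.06],[0,0,0,0,0,0,0.02],[0,0,0,0,0,0,0],[0,0,0,0,0,0,0],[0,0,0,0,0,0,0]]' 30; python3 -m pendant '[[-0.0004,0.005,0,0,0,0,0],[-0.0007,0.01,0,0,0,0,0],[-0.0008,0.01,0,0,0,0,0],[-0.0007,0.01,0,0,0,0,0],[-0.0008,0.01,0,0,0,0,0],[-0.0002,0.003,0,0,0,0,0],[0,0,0,0,0,0,0],[0,0,0,0,0,0,0]]'; python3 -m pendant '[[-0.0001,0.001,0,0,0,0,0],[-0.0001,0.001,0,0,0,0,0],[-0.0001,0.001,0,0,0,0,0],[0,0,0,0,0,0,0],[0,0,0,0,0,0,0]]'
```

```text
t: 22.62
eef_pos: [549.2, -275.6, 87.9]
orientation: [0.001, -0.037, 0.999, -0.001]
force: [-1.0, 0.5, 6.2]
width: 15.2
grip_force: 30.2
t: 23.62
eef_pos: [545.6, -227.3, 87.9]
orientation: [0.001, -0.037, 0.999, -0.0]
force: [-1.1, 1.8, 8.2]
width: 15.9
grip_force: 30.5
t: 24.25
eef_pos: [545.4, -224.9, 87.9]
orientation: [0.001, -0.037, 0.999, -0.001]
force: [-1.3, -1.4, 7.2]
width: 15.3
grip_force: 30.3
```

Not at the stop yet; a little further.

```bash
python3 -m pendant '[[-0.0001,0.001,0,0,0,0,0],[-0.0001,0.001,0,0,0,0,0],[-0.0001,0.001,0,0,0,0,0],[0,0,0,0,0,0,0],[0,0,0,0,0,0,0]]';  python3 -m pendant '[[-0.0001,0.001,0,0,0,0,0],[-0.0001,0.001,0,0,0,0,0],[0,0,0,0,0,0,0],[0,0,0,0,0,0,0]]'
```

```text
t: 24.88
eef_pos: [545.3, -222.9, 88.0]
orientation: [0.001, -0.037, 0.999, -0.002]
force: [-0.3, -9.0, 4.4]
width: 15.6
grip_force: 30.0
t: 25.38
eef_pos: [545.2, -222.7, 88.0]
orientation: [0.001, -0.036, 0.999, -0.004]
force: [-0.5, -21.8, -2.0]
width: 14.9
grip_force: 29.7
```

```bash
python3 -m pendant '[[0.0001,-0.002,0,0,0,0,0],[0,0,0,0,0,0,0],[0,0,0,0,0,0,0.03],[0,0,0,0,0,0,0.05],[0,0,0,0,0,0,0.05],[0,0,0.03,0,0,0,0.05],[0,0,0.05,0,0,0,0.05],[0,0,0.05,0,0,0,0.05],[0.03,0,0.05,0,0,0,0.05],[0,0,0,0,0,0,0.05],[0,0,0,0,0,0,0.05]]'
python3 - <<'E'
from bed import *
im=cap('wrist','w6.png')
P=cloud(im).reshape(-1,3)
d=(P[:,:2]-[537.7,-116.2]); a=np.radians(4.27); x=d@[np.cos(a),np.sin(a)]; y=d@[-np.sin(a),np.cos(a)]
m=(abs(x)<46)&(y>-40)&(y<66)&(P[:,2]>40)&(P[:,2]<60)
print(m.sum(),np.round(np.linalg.lstsq(np.c_[x[m],y[m],np.ones(m.sum())],P[m,2],rcond=None)[0],4))
rects(im,[('lug',(545,-223),45,(85,100)),('rib',(538,-116),60,(72,85))])
E
```

```text
t: 26.75
eef_pos: [574.0, -221.0, 265.8]
orientation: [-0.001, -0.037, 0.999, 0.0]
force: [0.3, -0.2, -1.3]
width: 50.2
grip_force: 0.0
7079 [-0.  -0.  49.8]
lug 821 z 91.90266989187131 ((545.3810424804688, -222.65403747558594), (49.770938873291016, 14.795827865600586), 4.343358516693115)
rib 1052 z 79.32299377889183 ((536.1390991210938, -115.52932739257812), (13.922344207763672, 69.7933120727539), 4.298457622528076)
```

View pics/w6.png

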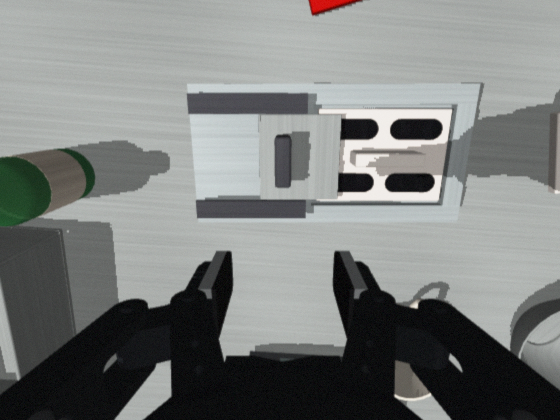

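The tongue, with its lug at (283,160), covers the plate's -y end. The plate is flush and level, the slide is home, and the gripper is clear of everything.

```bash
python3 -c "
from station import ctrl
print(ctrl.hand_in())"
```

```text
the job is handed in; nothing more can be done
None
```

The oblong-pocket plate is seated flush and level in the bed, the slide is fully home over its end, and the job is handed in at about 27 s of the 72 s; the hand-in returned no verdict, and I did not re-measure the other plate or the bystanders, which I never aimed to touch.

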